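# Seat the optical cell in the photometer's light path

### The arm

A 7-joint arm with a two-finger parallel gripper is mounted at the origin on the work surface. World frame = base frame: x ahead of the robot, y to its left, z up, the work surface at z = 0. Lengths are in m, angles in degrees, forces in N, time in s.
With the tool pointing down it reaches from about 0.35 to 0.9 m from the base axis. Payload 19.9 kg.
Tool frame: the origin (TCP) lies at the centre of the arm's flange, where the gripper is bolted on; the fingertips stand bot.tips_ahead ahead of it and the grasp point (between the pads) lies 180 mm ahead of it (bot.tips_ahead is the distance from the TCP to the fingertips, in m); x points along the fingers, y is the direction in which the jaws open and shut, and the axes are right-handed (so a half turn about x gives the same grasp; the last joint's range is limited). The gripper opens to 94 mm and grips with 3 to 60 N. Pads are 16 mm wide; open, the fingers measure 119 mm over their backs; the gripper's body (75 mm by 177 mm) begins 78 mm behind the grasp point.
Start: joints at [66.893, 23.915, -0.59, 92.452, 0.269, 63.638, -3.037], TCP at [0.221, -0.585, 0.405] pointing down, gripper open.
Joint ranges: [-161.28, 161.28], [-22.2, 115.67], [-73.04, 71.86], [3.21, 147.25], [-68.34, 248.33], [10.77, 114.83], [-161.83, 161.83]. Speed limits (degrees/s): [108.29, 108.29, 136.94, 136.94, 172.46, 172.46, 172.46].

### API

Orientations are given as a 3x3 rotation matrix whose columns are the frame's x, y, z axes.
In Python, from bench import status, viewer, order, bot gives the robot as it stands.
- The arm moves only by the tool jog_arm, never from a script. Its argument "series" is a list of rows, each an object with "fingers": the closure, from 0 (fully open) to 1 (shut); "delta_pos": the shift along the world's x, y, z in mm, a list of three; "rot": the turn, a rotation vector about the world's x, y, z in degrees, a list of three. A call has 1 to 8 rows; each row shifts and turns the commanded pose from where the row before left it; what a row does not reach is not made up. A row lasts 1/8 s, in which the tool goes at most 62.5 mm and 10.7 degrees, less where a joint would pass 70% of its speed; a pose out of reach is approached as far as the arm can. A call with a gripper value outside its range is refused whole. The fingers move at their own pace and stop on an object; "newtons" is the grip in N (left out, the last holds). Time passes only in rows, so rows that do not move let the fingers close. It gives the time, the measured TCP pose, the force and the opening at its end, in the units of the state.
- status.get_obs(): the state, without advancing time (a new reading comes with each control period).
- viewer.snapshot(name): name is "scene" or "top" or "wrist"; returns a dict with "pixels" (480x640x3 uint8, red, green, blue), "camera_matrix" (3x3 intrinsics, pixels), "position" and "orientation" of the camera in the world; the wrist camera has in their place "hand_eye" (4x4, takes a point from camera to tool coordinates, whose origin is the TCP and whose axes are the tool frame's). Camera axes: x right, y down, z forward; pixel columns grow to the right and rows downward; lengths in m; the calibration is good to about 2 mm. The wrist camera is an equidistant fisheye: a pixel r from the principal point sees the ray r / f radians off the axis. A picture is of the moment at which its call begins: read the wrist's pose just before it. There is no depth.
- order.close_job(): hands the job in, once; it reports no verdict.
The state is a dict: "clock": time; "joint_positions": joint angles; "joint_vel": joint speeds; "tau": joint torques, N m; "tool_pos": TCP position; "ee_rot": TCP orientation; "force": force on the tool from outside, world axes, zero at the start; "wrist_torque": the same for the moment, N m; "opening": finger opening in m.
Only numpy, scipy, OpenCV 4.12 (cv2) and the standard library are available. Lean on these libraries where they do the work, as an engineer would, in place of code of your own. Each camera call takes 0.05 s, during which the arm holds its last target. There are 200 camera calls.

### The job

Take the optical cell with the orange cap from the white tray, and stand it upright in the photometer's loading bay, released, with its clear faces turned towards the lamp and the detector. Then slide it along the floor between lamp and detector, past the sprung green roller, until it is fully home, and press it against the brass stop for a moment, lightly, with about 4 N, to seat it. Push gently: the blue optical head is only held by friction and must not be shifted from its setting, and the other things are to stay where they are.

Things in the scene. Friction and masses are not known exactly. Their poses are not given: they have to be found in the camera images.
- cell_c (a point): the cell to set: upright square glass block 30 x 30 x 55 mm plus a 28 x 28 x 10 mm orange cap (65 mm in all), 70 to 140 g; this point is its centre, 32.5 mm above its foot, z up. Clear faces: its +y and -y; frosted whitish faces: its +x and -x. A white line across the cap runs along its y, from clear face to clear face. Pushed from behind higher than 18 mm above the floor it may tip. Stands at any yaw in one of the tray's three compartments
- bay (a point): middle of the loading bay, where the cell's centre is when it stands there (floor 32.5 mm below, 25 mm above the table). x points along the slide to the optical head, away from the robot. Two steel rails, 6 mm high, run from 45 mm behind to 70 mm ahead of it, narrowing from 51 mm apart (42 here) to 33 at 43 mm ahead, then straight. The flat floor runs unbroken from 55 mm behind it to the stop
- home (a point): where the cell's centre is when fully home: front on the stop, its -y side flat on the detector tower. Moves with the optical head. x along the slide away from the bay, y to the lamp (the light path runs along y), z up. It is 86 to 102 mm ahead of the bay's middle, as the head is set
- head: blue optical head; origin on the floor under the home point, same axes. Detector tower: flat side 15 mm to -y, 38 mm high by the cell, 54 mm farther out; lamp tower: side 31 mm to +y, 54 mm high; both begin 13 mm before the origin, detector edge rounded. The head can slip along x on its base: friction holds it against pushes up to about 15 N
- jaw: sprung jaw on the lamp side of the head, carrying a free-turning upright green roller of radius 12 mm, 14 mm high; origin on its axis at its lower end, 8 mm above the floor. The roller juts 2.5 mm into the cell's place and yields to +y (1.5 N at first, 2.8 N with the cell in). The cell meets it about 21 mm before home, is past the wedge 12 mm before home; drag 1 to 6 N, more if the push also bears down
- stop: the brass stop on the optical head: upright bar 14 x 12 x 34 mm, its origin is at the lower middle of the face that meets the cell, 2 mm above the floor; same axes as the home point. Its face stands 15 mm beyond the home point and gives under 1 mm at 10 N
- cell_b_c (a point): bystander: cell of the same shape with a black cap, in the tray; its centre, 32.5 mm above its foot
- cell_g_c (a point): bystander: cell of the same shape with a blue cap, in the tray; its centre, 32.5 mm above its foot
- tray: white plastic tray 85 x 240 x 14 mm with three compartments in a row along its y, 78 mm apart; cells stand on its 5 mm thick floor; origin under its centre; fixed
- jug: bystander: white plastic bottle, 80 mm across, 170 mm tall; origin under its centre
- jar: bystander: amber jar, 60 mm across, 75 mm tall; origin under its centre
- beaker: bystander: glass beaker, 64 mm across, 85 mm tall; origin under its centre
- cassettes: bystander: purple block of white tissue cassettes, 50 x 75 x 55 mm; origin under its centre
- brush: bystander: brush 160 mm long lying on the table

How it is judged:
By the outcome, as a careful person would: the job done as asked, in the order asked, and still so for the second after the job is handed in, with the robot touching nothing.
It also fails if it takes over 72 s, if anything falls off the work surface, if the arm or the gripper's body presses on something with over 40 N, if the wrist force passes 120 N, or if a joint passes its speed limit or range.

## Working session

There is one attempt and no reset: what is moved stays moved. The work goes in short steps, Python scripts to look and compute and a tool call to move; the robot and the scene stay as the last step left them, time stands still between calls to the robot, and variables do not carry over. Pictures are saved under pics/ and viewed, about 8 in all and at most 12, crops included, and the job is handed in when it is done.

Besides the shell and the picture viewer there is one more tool, called after "Call:" as name(argument=value, ...) on one line, values as JSON. jog_arm: Moves the arm, as the interface text tells. Its arguments: {"type":"object","properties":{"series":{"type":"array","items":{"type":"object","properties":{"fingers":{"type":"number"},"delta_pos":{"type":"array","items":{"type":"number"}},"rot":{"type":"array","items":{"type":"number"}}}}},"newtons":{"type":"number"}},"required":["series"]}

```bash
mkdir -p pics
cat > h.py <<'E'
import numpy as np, cv2
from bench import status, viewer, order, bot
def snap(cam,fn=None):
    o=status.get_obs(); d=viewer.snapshot(cam)
    d['obs']=o
    if fn: cv2.imwrite('pics/'+fn,cv2.cvtColor(d['pixels'],cv2.COLOR_RGB2BGR))
    import pickle; pickle.dump(d,open('pics/%s.pkl'%(fn or cam),'wb'))
    return d
def ray(d,u,v):
    K=np.array(d['camera_matrix'])
    x=(u-K[0,2])/K[0,0]; y=(v-K[1,2])/K[1,1]
    if 'hand_eye' in d:
        r=np.hypot(x,y); s=np.sin(r)/r if r>1e-9 else 1
        c=np.array([x*s,y*s,np.cos(r)]); H=np.array(d['hand_eye'])
        R=np.array(d['obs']['ee_rot']); p=np.array(d['obs']['tool_pos'])
        return R@H[:3,3]+p, R@H[:3,:3]@c
    return np.array(d['position']), np.array(d['orientation'])@np.array([x,y,1.])
def atz(d,u,v,z):
    o,r=ray(d,u,v); return o+r*(z-o[2])/r[2]
def proj(d,P):
    K=np.array(d['camera_matrix']); P=np.array(P,float)
    if 'hand_eye' in d:
        H=np.array(d['hand_eye']); R=np.array(d['obs']['ee_rot']); p=np.array(d['obs']['tool_pos'])
        c=H[:3,:3].T@(R.T@(P-p)-H[:3,3]); t=np.arctan2(np.hypot(c[0],c[1]),c[2]); q=c[:2]/np.hypot(c[0],c[1])*t
    else:
        c=np.array(d['orientation']).T@(P-np.array(d['position'])); q=c[:2]/c[2]
    return np.array([K[0,0]*q[0]+K[0,2],K[1,1]*q[1]+K[1,2]])
def load(fn):
    import pickle; return pickle.load(open('pics/%s.pkl'%fn,'rb'))
E
python3 - <<'E'
from h import *
np.set_printoptions(precision=4,suppress=True)
o=status.get_obs(); print(o, bot.tips_ahead)
d=snap('top','top1.png'); print(d['camera_matrix'],d['position'],d['orientation'])
d=snap('scene','scene1.png'); print(d['camera_matrix'],d['position'])
d=snap('wrist'); print(d['camera_matrix'],d['hand_eye'])
E
```

```text
{'clock': 0.0, 'joint_positions': array([66.8936, 23.9484, -0.5892, 92.4848,  0.2693, 63.6374, -3.0348]), 'joint_vel': array([ 0.0559, -0.0833, -0.0205, -0.1603, -0.0402, -0.0839, -0.0101]), 'tau': array([ -0.0004, -85.1242,   0.6384, -42.5999,  -0.0488,   0.0185,
         0.    ]), 'tool_pos': array([ 0.2212, -0.5844,  0.404 ]), 'ee_rot': array([[-0.0005,  0.354 , -0.9353],
       [ 0.0011, -0.9353, -0.354 ],
       [-1.    , -0.0012,  0.0001]]), 'force': array([ 0.2521, -0.2603,  0.9144]), 'wrist_torque': array([0.0155, 0.0205, 0.0041]), 'opening': 0.0942084251548722} 0.1992
[[529.8179   0.     318.6947]
 [  0.     529.8179 237.8468]
 [  0.       0.       1.    ]] [0.4385 0.04   1.4711] [[ 0.0222 -0.9942  0.1048]
 [-0.9997 -0.0212  0.0102]
 [-0.0079 -0.105  -0.9944]]
[[454.0374   0.     322.7574]
 [  0.     454.0374 247.2303]
 [  0.       0.       1.    ]] [0.9082 0.5593 0.9447]
[[371.6483   0.     316.375 ]
 [  0.     371.6483 235.9627]
 [  0.       0.       1.    ]] [[-0.0008 -0.2613  0.9653  0.0199]
 [ 1.     -0.0005  0.0007  0.0013]
 [ 0.0003  0.9653  0.2613 -0.0756]
 [ 0.      0.      0.      1.    ]]
```

View pics/top1.png

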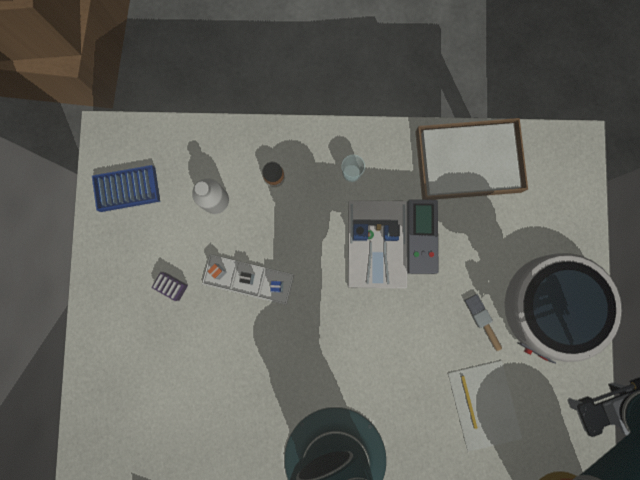

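View pics/scene1.png

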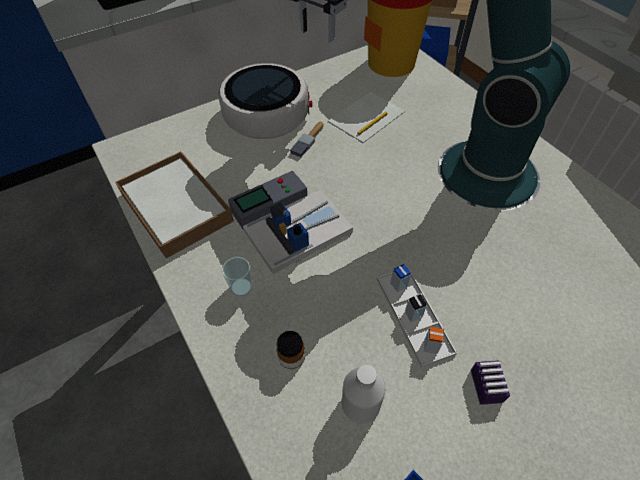

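The top view shows the orange cap at about (216,270), the photometer around (377,245), and the tray at (247,277). The scene view shows the blue towers at (288,225) and the orange cap at (436,336). I'll enlarge the crops.

Run:
```python
from h import *
a=cv2.imread('pics/top1.png')
t=cv2.resize(a[245:307,195:300],(800,472),interpolation=cv2.INTER_CUBIC)  # s=7.619
p=cv2.resize(a[195:295,340:445],(630,600),interpolation=cv2.INTER_CUBIC) # s=6
cv2.imwrite('pics/c_photo.png',p)
d=load('top1.png')
for n,u,v,z in [('orange',216,269.5,.07),('black',246,277,.07),('blue',276,286,.07),('bayfloor near',376,284,.025),('bay far',377,225,.025)]:
    print(n,atz(d,u,v,z).round(4))
```

```text
orange [0.4962 0.3243 0.07  ]
black [0.4781 0.2441 0.07  ]
blue [0.4562 0.1641 0.07  ]
bayfloor near [ 0.4682 -0.1036  0.025 ]
bay far [ 0.6299 -0.1046  0.025 ]
```

View pics/c_photo.png

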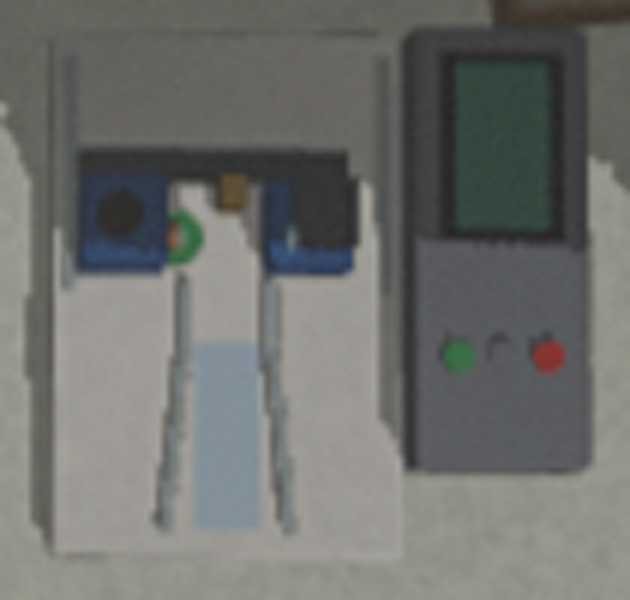

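The crop shows the photometer with the rails at crop (185,280)-(165,525) and (270,280)-(290,530), the brass stop at (232,192), the roller at (180,238), and the slide running nearly along world +x. I'll go over it for a close wrist view.

Call:
jog_arm(series=[{"delta_pos": [20, 40, 0]}, {"delta_pos": [25, 55, 0]}, {"delta_pos": [25, 55, 0]}, {"delta_pos": [25, 55, 0]}, {"delta_pos": [25, 55, 0]}, {"delta_pos": [25, 55, -10]}, {"delta_pos": [25, 55, -10]}, {"delta_pos": [25, 55, -10]}])

```text
schema error: expected keys fingers, delta_pos, rot
```

Call:
jog_arm(series=[{"delta_pos": [5, 30, -10]}, {"delta_pos": [0, 10, 0]}, {"delta_pos": [0, 0, 0]}, {"delta_pos": [0, 0, 0]}])

```text
schema error: expected keys fingers, delta_pos, rot
```

Run:
```python
from h import *
d=snap('wrist','w1.png'); print(d['obs']['tool_pos'],d['obs']['ee_rot'],d['obs']['joint_positions'],d['obs']['clock'])
```

```text
[ 0.22119352 -0.58444867  0.4041833 ] [[-4.14868342e-04  3.53999980e-01 -9.35245338e-01]
 [ 8.17813359e-04 -9.35244986e-01 -3.54000209e-01]
 [-9.99999580e-01 -9.11719611e-04  9.84976235e-05]] [66.89262124 23.93995607 -0.59021146 92.47597906  0.27061435 63.6379041
 -3.03502432] 0.15
```

View pics/w1.png

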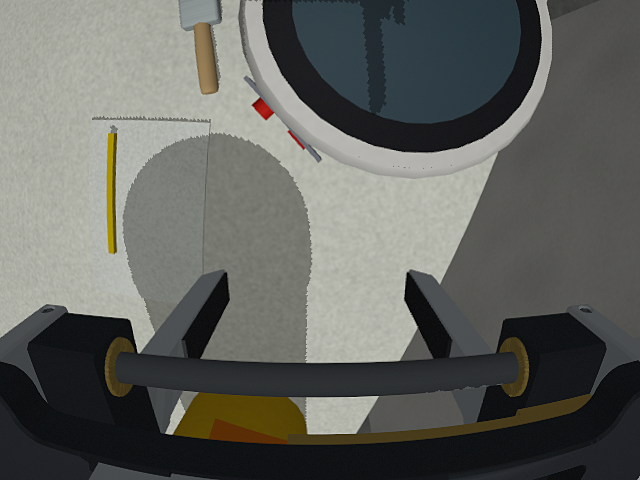

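All keys are needed in each row, so nothing moved. I'll resend the moves.

Call:
jog_arm(series=[{"fingers": 0, "delta_pos": [20, 40, 0], "rot": [0, 0, -5]}, {"fingers": 0, "delta_pos": [25, 55, 0], "rot": [0, 0, -5]}, {"fingers": 0, "delta_pos": [25, 55, 0], "rot": [0, 0, -5]}, {"fingers": 0, "delta_pos": [25, 55, 0], "rot": [0, 0, -5.7]}, {"fingers": 0, "delta_pos": [25, 55, 0], "rot": [0, 0, 0]}, {"fingers": 0, "delta_pos": [25, 55, -10], "rot": [0, 0, 0]}, {"fingers": 0, "delta_pos": [25, 55, -10], "rot": [0, 0, 0]}, {"fingers": 0, "delta_pos": [25, 55, -10], "rot": [0, 0, 0]}])

```text
clock: 1.2
tool_pos: [0.4166, -0.1577, 0.3746]
ee_rot: [[0.001, 0.0, -1.0], [-0.0, -1.0, -0.0], [-1.0, 0.0, -0.001]]
force: [0.5, -1.0, -0.2]
opening: 0.0942
```

Call:
jog_arm(series=[{"fingers": 0, "delta_pos": [15, 45, -10], "rot": [0, 0, 0]}, {"fingers": 0, "delta_pos": [0, 10, 0], "rot": [0, 0, 0]}, {"fingers": 0, "delta_pos": [0, 0, 0], "rot": [0, 0, 0]}, {"fingers": 0, "delta_pos": [0, 0, 0], "rot": [0, 0, 0]}, {"fingers": 0, "delta_pos": [0, 0, 0], "rot": [0, 0, 0]}])

```text
clock: 1.82
tool_pos: [0.431, -0.1056, 0.3648]
ee_rot: [[0.0, -0.001, -1.0], [-0.0, -1.0, 0.001], [-1.0, 0.0, -0.0]]
force: [0.4, 0.5, -0.1]
opening: 0.0938
```

Run:
```python
from h import *
d=snap('wrist','w2.png'); print(d['obs']['tool_pos'],d['obs']['ee_rot'].round(3),d['obs']['joint_positions'],d['obs']['clock'],d['obs']['force'])
```

```text
[ 0.43102732 -0.10560547  0.36477173] [[ 0.    -0.001 -1.   ]
 [-0.    -1.     0.001]
 [-1.     0.    -0.   ]] [ 26.08410602   8.78278193 -17.66605368 119.02395348   3.3525781
  52.63658212 -83.5012076 ] 1.825 [ 0.40614799  0.4886876  -0.10925789]
```

View pics/w2.png

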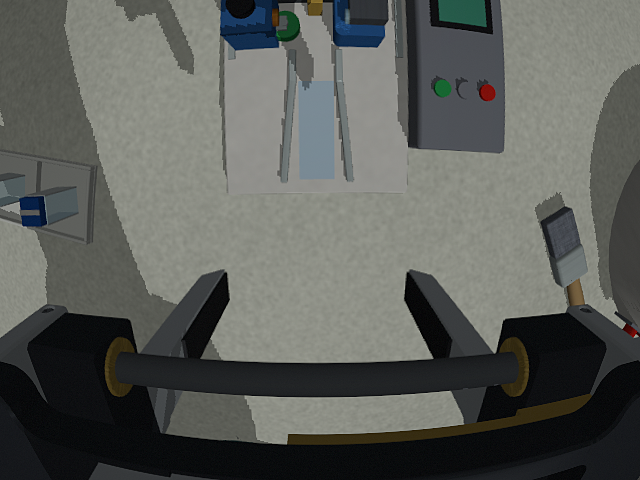

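The wrist view shows the slide at (317,130), with rails (290,50)-(284,180) and (338,50)-(350,180). The head is cut off at the top, so I'll step forward and down.

Call:
jog_arm(series=[{"fingers": 0, "delta_pos": [35, 0, -15], "rot": [0, 0, 0]}, {"fingers": 0, "delta_pos": [35, 0, -15], "rot": [0, 0, 0]}, {"fingers": 0, "delta_pos": [0, 0, 0], "rot": [0, 0, 0]}, {"fingers": 0, "delta_pos": [0, 0, 0], "rot": [0, 0, 0]}, {"fingers": 0, "delta_pos": [0, 0, 0], "rot": [0, 0, 0]}])

```text
clock: 2.5
tool_pos: [0.5006, -0.1048, 0.3351]
ee_rot: [[0.0, -0.0, -1.0], [-0.0, -1.0, 0.0], [-1.0, 0.0, -0.0]]
force: [0.3, 0.5, 1.0]
opening: 0.094
```

Run:
```python
from h import *
d=snap('wrist','w3.png'); print(d['obs']['tool_pos'],d['obs']['clock'],d['obs']['force'])
a=cv2.imread('pics/w3.png'); cv2.imwrite('pics/w3c.png',cv2.resize(a[20:260,200:440],(600,600),interpolation=cv2.INTER_CUBIC))
```

```text
[ 0.50062145 -0.10479366  0.33514918] 2.5 [0.28659354 0.45109598 1.00472496]
```

View pics/w3c.png

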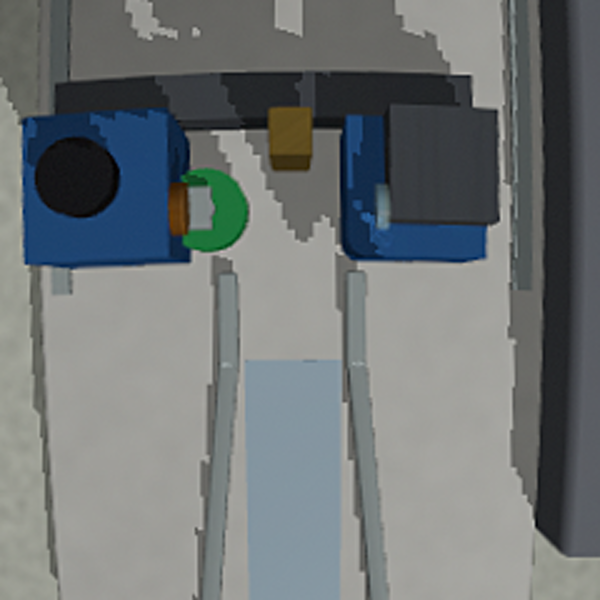

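The crop (offset 200,20; scale 2.5) shows rail bends at (235,365) and (349,363), far rail ends at (237,273) and (348,272), the stop's face from (269..312,140) at the top to (272..310,168) at the bottom, and the detector side at x≈343. Now to compute positions.

Run:
```python
from h import *
np.set_printoptions(precision=4,suppress=True)
d=load('w3.png'); d2=load('w2.png'); t=load('top1.png')
def q(n,cx,cy,z): print(n,atz(d,200+cx/2.5,20+cy/2.5,z))
q('bendL',235,365,.031);q('bendR',349,363,.031);q('endL',237,273,.031);q('endR',348,272,.031)
for n,u,v in [('nearL out/in',282,181),('',288,181),('nearR in',346,180),('nearR out',352,180)]: print(n,atz(d2,u,v,.031))
q('stop bot L',272,168,.027);q('stop bot R',310,168,.027);q('stop top L',269,140,.061);q('stop topR',312,140,.061)
q('det side top',343,240,.063);q('det bottom corner',343,252,.025);q('det near bottom',400,260,.025);q('lamp near bottom',100,264,.025)
q('roller right top',248,208,.047);q('roller near', 215,252,.033)
q('blue far L',246,360,.025);q('blue far R',341,360,.025)
# top camera cross-check
for n,cx,cy,z in [('bendL',190,375,.031),('bendR',266,375,.031),('nearL',174,525,.031),('nearR',283,530,.031),('stop top',233,178,.061),('stop botL',220,208,.027),('stop botR',246,208,.027)]:
    print('top',n,atz(t,340+cx/6,195+cy/6,z))
```

```text
bendL [ 0.5553 -0.0893  0.031 ]
bendR [ 0.5559 -0.1241  0.031 ]
endL [ 0.5835 -0.0901  0.031 ]
endR [ 0.5838 -0.1237  0.031 ]
nearL out/in [ 0.4707 -0.078   0.031 ]
 [ 0.4706 -0.0831  0.031 ]
nearR in [ 0.4714 -0.1324  0.031 ]
nearR out [ 0.4715 -0.1375  0.031 ]
stop bot L [ 0.6163 -0.1007  0.027 ]
stop bot R [ 0.6163 -0.1122  0.027 ]
stop top L [ 0.6195 -0.1005  0.061 ]
stop topR [ 0.6195 -0.1121  0.061 ]
det side top [ 0.5917 -0.1203  0.063 ]
det bottom corner [ 0.5902 -0.1225  0.025 ]
det near bottom [ 0.588  -0.1402  0.025 ]
lamp near bottom [ 0.5876 -0.0468  0.025 ]
roller right top [ 0.6019 -0.0942  0.047 ]
roller near [ 0.5899 -0.0836  0.033 ]
blue far L [ 0.5564 -0.0924  0.025 ]
blue far R [ 0.5564 -0.122   0.025 ]
top bendL [ 0.5396 -0.0905  0.031 ]
top bendR [ 0.5404 -0.1249  0.031 ]
top nearL [ 0.4717 -0.0841  0.031 ]
top nearR [ 0.4705 -0.1332  0.031 ]
top stop top [ 0.6261 -0.1059  0.061 ]
top stop botL [ 0.6167 -0.1037  0.027 ]
top stop botR [ 0.6169 -0.1155  0.027 ]
```

Everything is consistent: bay ≈ (0.514, −0.107), yaw ≈ 0, stop face x ≈ 0.618, home ≈ (0.603, −0.1065), which is 88 mm ahead. Next is the tray.

Call:
jog_arm(series=[{"fingers": 0, "delta_pos": [-15, 40, 0], "rot": [0, 0, 0]}, {"fingers": 0, "delta_pos": [-15, 55, 0], "rot": [0, 0, 0]}, {"fingers": 0, "delta_pos": [-15, 55, 0], "rot": [0, 0, 0]}, {"fingers": 0, "delta_pos": [-15, 55, 0], "rot": [0, 0, 0]}, {"fingers": 0, "delta_pos": [-15, 55, 0], "rot": [0, 0, 0]}, {"fingers": 0, "delta_pos": [-15, 55, 0], "rot": [0, 0, 0]}, {"fingers": 0, "delta_pos": [-15, 55, 0], "rot": [0, 0, 0]}, {"fingers": 0, "delta_pos": [-15, 40, 0], "rot": [0, 0, 0]}])

```text
clock: 3.55
tool_pos: [0.3802, 0.3073, 0.3352]
ee_rot: [[0.001, 0.001, -1.0], [0.001, -1.0, -0.001], [-1.0, -0.001, -0.001]]
force: [1.3, -0.3, -0.0]
opening: 0.0939
```

Call:
jog_arm(series=[{"fingers": 0, "delta_pos": [0, 15, 0], "rot": [0, 0, 0]}, {"fingers": 0, "delta_pos": [0, 0, 0], "rot": [0, 0, 0]}, {"fingers": 0, "delta_pos": [0, 0, 0], "rot": [0, 0, 0]}, {"fingers": 0, "delta_pos": [0, 0, 0], "rot": [0, 0, 0]}])

```text
clock: 4.05
tool_pos: [0.3817, 0.3194, 0.3347]
ee_rot: [[0.0, -0.001, -1.0], [-0.0, -1.0, 0.001], [-1.0, 0.0, -0.0]]
force: [0.3, 0.0, -0.2]
opening: 0.0942
```

Run:
```python
from h import *
d=snap('wrist','w4.png'); print(d['obs']['tool_pos'],d['obs']['clock'],d['obs']['force'],d['obs']['joint_positions'])
u,v=proj(d,[.496,.324,.07]).astype(int);print(u,v)
a=cv2.imread('pics/w4.png'); y0=max(0,v-90);x0=u-120;print(x0,y0); cv2.imwrite('pics/w4c.png',cv2.resize(a[y0:y0+200,x0:x0+260],None,fx=3,fy=3,interpolation=cv2.INTER_CUBIC))
```

```text
[0.38172989 0.31937158 0.33467569] 4.05 [ 0.26213744  0.03227173 -0.16019229] [ -16.58131671   18.50256893  -31.52481442  113.33594417   12.28880491
   51.39780368 -144.57735683]
306 80
186 0
```

View pics/w4c.png

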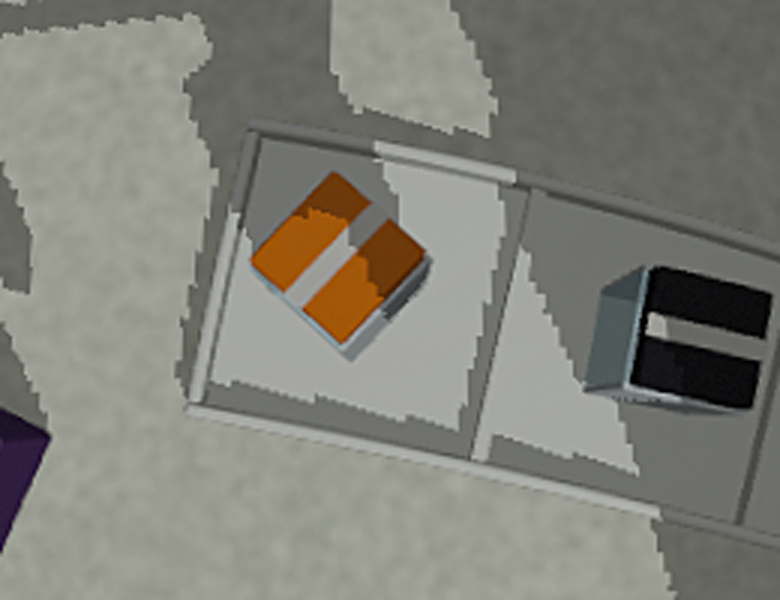

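The orange cap's corners in the crop (offset 186,0; scale 3) are (334,172), (427,252), (345,345) and (251,262). The white line runs from lower left (300,295) to upper right (372,212).

Run:
```python
from h import *
np.set_printoptions(precision=4,suppress=True)
d=load('w4.png')
C=[atz(d,186+x/3,y/3,.07)[:2] for x,y in [(334,172),(427,252),(345,345),(251,262)]]; C=np.array(C)
print(C, C.mean(0), np.linalg.norm(C-np.roll(C,1,0),axis=1))
for i in range(4):
    e=C[(i+1)%4]-C[i]; print(np.degrees(np.arctan2(e[1],e[0])))
L=atz(d,186+372/3,212/3,.07)-atz(d,186+300/3,295/3,.07); print('line',np.degrees(np.arctan2(L[1],L[0])))
for n,x,y in [('black',705,338),('wallnear',250,130),('corner',190,408),('div',475,460),('divtop',530,190)]: print(n,atz(d,186+x/3,y/3,.07 if n=='black' else .014))
```

```text
[[0.5118 0.33  ]
 [0.4936 0.3099]
 [0.473  0.3276]
 [0.4919 0.348 ]] [0.4926 0.3289] [0.0269 0.0271 0.0272 0.0278]
-132.27686410449752
139.27558725359694
47.15214220239614
-42.11367487613856
line -40.29336732825252
black [0.4765 0.2481 0.07  ]
wallnear [0.5369 0.3553 0.014 ]
corner [0.4603 0.3718 0.014 ]
div [0.4454 0.2952 0.014 ]
divtop [0.5196 0.2805 0.014 ]
```

Run:
```python
from h import *
np.set_printoptions(precision=4,suppress=True)
t=load('top1.png'); s=load('scene1.png')
print('jug top', atz(t,202,187,.17), 'scene', atz(s,367,374,.17),'orange scene',atz(s,437,335,.07),'orange top',atz(t,216,270,.07))
```

```text
jug top [0.6972 0.3478 0.17  ] scene [0.6949 0.3532 0.17  ] orange scene [0.4957 0.3357 0.07  ] orange top [0.4949 0.3242 0.07  ]
```

Call:
jog_arm(series=[{"fingers": 0.35, "delta_pos": [9, 1, 0], "rot": [0, 0, 10]}, {"fingers": 0.35, "delta_pos": [9, 1, 0], "rot": [0, 0, 10]}, {"fingers": 0.35, "delta_pos": [9, 1, 0], "rot": [0, 0, 10]}, {"fingers": 0.35, "delta_pos": [9, 1, 0], "rot": [0, 0, 10]}, {"fingers": 0.35, "delta_pos": [9, 1, 0], "rot": [0, 0, 10]}, {"fingers": 0.35, "delta_pos": [9, 1, 0], "rot": [0, 0, 10]}, {"fingers": 0.35, "delta_pos": [9, 1, 0], "rot": [0, 0, 10]}, {"fingers": 0.35, "delta_pos": [9, 1, 0], "rot": [0, 0, 10]}])

```text
clock: 5.1
tool_pos: [0.4538, 0.3278, 0.3346]
ee_rot: [[-0.0, 0.986, -0.168], [-0.0, -0.168, -0.986], [-1.0, 0.0, 0.0]]
force: [-0.6, 0.3, -0.5]
opening: 0.0612
```

Call:
jog_arm(series=[{"fingers": 0.35, "delta_pos": [8, 0, 0], "rot": [0, 0, 10]}, {"fingers": 0.35, "delta_pos": [8, 0, 0], "rot": [0, 0, 10]}, {"fingers": 0.35, "delta_pos": [8, 1, 0], "rot": [0, 0, 10]}, {"fingers": 0.35, "delta_pos": [8, 0, 0], "rot": [0, 0, 10]}, {"fingers": 0.35, "delta_pos": [7, 0, 0], "rot": [0, 0, 10]}, {"fingers": 0.35, "delta_pos": [0, 0, 0], "rot": [0, 0, 8]}, {"fingers": 0.35, "delta_pos": [0, 0, 0], "rot": [0, 0, 0]}, {"fingers": 0.35, "delta_pos": [0, 0, 0], "rot": [0, 0, 0]}])

```text
clock: 6.1
tool_pos: [0.4923, 0.3291, 0.3346]
ee_rot: [[-0.0, 0.672, 0.741], [-0.0, 0.741, -0.672], [-1.0, -0.0, 0.0]]
force: [0.3, -0.5, 0.1]
opening: 0.061
```

Run:
```python
from h import *
d=snap('wrist','w5.png');o=d['obs']; print(o['tool_pos'],o['ee_rot'].round(3),o['opening'],o['clock'],o['joint_positions'])
print(proj(d,[.4926,.3289,.07]), np.array(o['tool_pos'])[:2]-[.4926,.3289])
```

```text
[0.49231655 0.32914439 0.33460897] [[-0.     0.672  0.741]
 [-0.     0.741 -0.672]
 [-1.    -0.     0.   ]] 0.06100502398975543 6.1 [  4.34884434  36.80643764 -57.09600701  99.64795454  34.40239438
  62.94871324 -16.19864587]
[317.94747831 248.39456087] [-0.00028345  0.00024439]
```

Run:
```python
from h import *
d=load('w5.png'); h=cv2.cvtColor(d['pixels'],cv2.COLOR_RGB2HSV)
m=cv2.inRange(h,(5,150,60),(20,255,255)); n,l,s,c=cv2.connectedComponentsWithStats(m)
for i in range(1,n):
    if s[i,4]>60: print(s[i],c[i])
ys,xs=np.where(m>0)
b=(ys<330)&(abs(xs-318)<60)
r=cv2.minAreaRect(np.c_[xs[b],ys[b]].astype(np.float32)); print(r, atz(d,*r[0],.07))
P=np.array([atz(d,*p,.07)[:2] for p in cv2.boxPoints(r)]); print(P,P.mean(0))
for i in range(4): e=P[(i+1)%4]-P[i]; print(np.hypot(*e),np.degrees(np.arctan2(e[1],e[0])))
```

```text
[ 300  226   41   41 1265] [319.42687747 245.92490119]
((320.0, 246.0), (40.0, 40.0), 90.0) [0.4922699  0.33110208 0.07      ]
[[0.47264693 0.33054011]
 [0.490872   0.35064561]
 [0.51256567 0.3316708 ]
 [0.49373931 0.3109335 ]] [0.49245598 0.33094751]
0.02713640662104667 47.808586411660684
0.02882114707527278 -41.175237984245825
0.02800834142213236 -132.23474429919034
0.028797692827718612 137.0907353326879
```

The measurements agree within 2 mm. I'll descend and grip.

Call:
jog_arm(series=[{"fingers": 0.35, "delta_pos": [0, 1, -20], "rot": [0, 0, 0]}, {"fingers": 0.35, "delta_pos": [0, 0, -30], "rot": [0, 0, 0]}, {"fingers": 0.35, "delta_pos": [0, 0, -30], "rot": [0, 0, 0]}, {"fingers": 0.35, "delta_pos": [0, 0, -20], "rot": [0, 0, 0]}, {"fingers": 0.35, "delta_pos": [0, 0, -4], "rot": [0, 0, 0]}, {"fingers": 0.35, "delta_pos": [0, 0, 0], "rot": [0, 0, 0]}, {"fingers": 0.35, "delta_pos": [0, 0, 0], "rot": [0, 0, 0]}])

```text
clock: 7.02
tool_pos: [0.4924, 0.3307, 0.2315]
ee_rot: [[0.001, 0.669, 0.743], [0.001, 0.743, -0.669], [-1.0, 0.001, 0.0]]
force: [0.0, -0.4, -0.5]
opening: 0.0614
```

Call:
jog_arm(series=[{"fingers": 0.5, "delta_pos": [0, 0, 0], "rot": [0, 0, 0]}, {"fingers": 0.6, "delta_pos": [0, 0, 0], "rot": [0, 0, 0]}, {"fingers": 0.7, "delta_pos": [0, 0, 0], "rot": [0, 0, 0]}, {"fingers": 0.8, "delta_pos": [0, 0, 0], "rot": [0, 0, 0]}, {"fingers": 0.8, "delta_pos": [0, 0, 0], "rot": [0, 0, 0]}, {"fingers": 0.8, "delta_pos": [0, 0, 0], "rot": [0, 0, 0]}, {"fingers": 0.8, "delta_pos": [0, 0, 0], "rot": [0, 0, 0]}], newtons=12)

```text
clock: 7.9
tool_pos: [0.4923, 0.3305, 0.2307]
ee_rot: [[0.0, 0.669, 0.743], [-0.0, 0.743, -0.669], [-1.0, -0.0, 0.0]]
force: [0.7, -0.1, 2.3]
opening: 0.0299
```

Call:
jog_arm(series=[{"fingers": 0.8, "delta_pos": [0, 0, 8], "rot": [0, 0, 0]}, {"fingers": 0.8, "delta_pos": [0, 0, 25], "rot": [0, 0, 0]}, {"fingers": 0.8, "delta_pos": [0, 0, 35], "rot": [0, 0, 0]}, {"fingers": 0.8, "delta_pos": [0, 0, 35], "rot": [0, 0, 0]}, {"fingers": 0.8, "delta_pos": [2, -15, 15], "rot": [0, 0, -3]}, {"fingers": 0.8, "delta_pos": [2, -30, 0], "rot": [0, 0, -5]}, {"fingers": 0.8, "delta_pos": [2, -40, 0], "rot": [0, 0, -5]}, {"fingers": 0.8, "delta_pos": [2, -45, 0], "rot": [0, 0, -5]}])

```text
clock: 8.9
tool_pos: [0.5, 0.1984, 0.3486]
ee_rot: [[-0.0, 0.868, 0.496], [-0.001, 0.496, -0.868], [-1.0, -0.0, 0.0]]
force: [0.4, -0.5, -1.5]
opening: 0.03
```

Call:
jog_arm(series=[{"fingers": 0.8, "delta_pos": [2, -45, 0], "rot": [0, 0, -5]}, {"fingers": 0.8, "delta_pos": [2, -45, 0], "rot": [0, 0, -5]}, {"fingers": 0.8, "delta_pos": [2, -45, 0], "rot": [0, 0, -5]}, {"fingers": 0.8, "delta_pos": [2, -45, 0], "rot": [0, 0, -5]}, {"fingers": 0.8, "delta_pos": [2, -45, 0], "rot": [0, 0, -5]}, {"fingers": 0.8, "delta_pos": [2, -40, 0], "rot": [0, 0, -5]}, {"fingers": 0.8, "delta_pos": [2, -30, 0], "rot": [0, 0, 0]}, {"fingers": 0.8, "delta_pos": [0, -12.5, 0], "rot": [0, 0, 0]}])

```text
clock: 9.9
tool_pos: [0.5136, -0.1093, 0.3486]
ee_rot: [[-0.001, 1.0, -0.004], [-0.0, -0.004, -1.0], [-1.0, -0.001, 0.0]]
force: [0.6, 0.2, -1.2]
opening: 0.0301
```

Call:
jog_arm(series=[{"fingers": 0.8, "delta_pos": [0, 0, 0], "rot": [0, 0, 0]}, {"fingers": 0.8, "delta_pos": [0, 0, 0], "rot": [0, 0, 0]}, {"fingers": 0.8, "delta_pos": [0, 0, 0], "rot": [0, 0, 0]}])

```text
clock: 10.28
tool_pos: [0.5142, -0.106, 0.3487]
ee_rot: [[0.0, 1.0, 0.002], [0.0, 0.002, -1.0], [-1.0, 0.0, -0.0]]
force: [0.8, 0.5, -0.4]
opening: 0.0299
```

Run:
```python
from h import *
o=status.get_obs(); print(o['tool_pos'],o['ee_rot'].round(3),o['opening'],o['clock'],o['force'])
```

```text
[ 0.51423244 -0.10600137  0.3487182 ] [[ 0.     1.     0.002]
 [ 0.     0.002 -1.   ]
 [-1.     0.    -0.   ]] 0.029924745284781076 10.275 [ 0.78997659  0.51424287 -0.37409915]
```

Call:
jog_arm(series=[{"fingers": 0.8, "delta_pos": [0, -1, -20], "rot": [0, 0, 0]}, {"fingers": 0.8, "delta_pos": [0, 0, -30], "rot": [0, 0, 0]}, {"fingers": 0.8, "delta_pos": [0, 0, -25], "rot": [0, 0, 0]}, {"fingers": 0.8, "delta_pos": [0, 0, -15], "rot": [0, 0, 0]}, {"fingers": 0.8, "delta_pos": [0, 0, -5], "rot": [0, 0, 0]}, {"fingers": 0.8, "delta_pos": [0, 0, 0], "rot": [0, 0, 0]}, {"fingers": 0.8, "delta_pos": [0, 0, 0], "rot": [0, 0, 0]}])

```text
clock: 11.15
tool_pos: [0.5145, -0.108, 0.2543]
ee_rot: [[0.001, 1.0, 0.0], [-0.0, 0.0, -1.0], [-1.0, 0.001, 0.0]]
force: [-0.0, -0.7, -1.0]
opening: 0.0296
```

Call:
jog_arm(series=[{"fingers": 0.8, "delta_pos": [0, 0, -1], "rot": [0, 0, 0]}, {"fingers": 0.8, "delta_pos": [0, 0, 0], "rot": [0, 0, 0]}])

```text
clock: 11.4
tool_pos: [0.5142, -0.1081, 0.2528]
ee_rot: [[0.0, 1.0, 0.0], [-0.0, 0.0, -1.0], [-1.0, 0.0, 0.0]]
force: [-0.8, -0.0, -1.1]
opening: 0.0299
```

Call:
jog_arm(series=[{"fingers": 0.8, "delta_pos": [0, 0, -1], "rot": [0, 0, 0]}, {"fingers": 0.8, "delta_pos": [0, 0, 0], "rot": [0, 0, 0]}])

```text
clock: 11.65
tool_pos: [0.5143, -0.1081, 0.2517]
ee_rot: [[0.0, 1.0, 0.0], [-0.0, 0.0, -1.0], [-1.0, 0.0, 0.0]]
force: [-0.1, -0.8, 0.7]
opening: 0.0297
```

Run:
```python
from h import *
o=status.get_obs(); print(o['tool_pos'],o['opening'],o['clock'],o['force'])
d=snap('wrist','w6.png'); s=snap('scene')
a=d['pixels'][100:340,160:480]; b=s['pixels'][160:290,220:380]
a=cv2.resize(a,None,fx=1.25,fy=1.25); b=cv2.resize(b,(369,300),interpolation=cv2.INTER_CUBIC)
cv2.imwrite('pics/m6.png',cv2.cvtColor(np.hstack([a,b]),cv2.COLOR_RGB2BGR))
```

```text
[ 0.51427691 -0.10807382  0.25167218] 0.029743853198742072 11.65 [-0.06671023 -0.81041918  0.74946128]
```

View pics/m6.png

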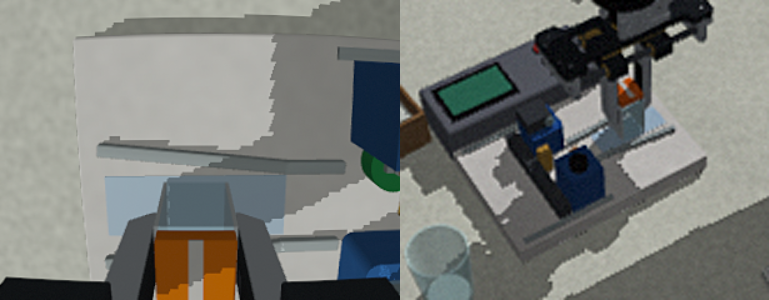

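The cell hangs between the rails at the bay (cap at (195,260) in the left half), with the white line across the slide. I'll lower it to touch.

Call:
jog_arm(series=[{"fingers": 0.8, "delta_pos": [0, 0.5, -1], "rot": [0, 0, 0]}, {"fingers": 0.8, "delta_pos": [0, 0, 0], "rot": [0, 0, 0]}])

```text
clock: 12.0
tool_pos: [0.5144, -0.1077, 0.2511]
ee_rot: [[0.0, 1.0, 0.0], [-0.001, 0.0, -1.0], [-1.0, 0.0, 0.001]]
force: [-3.5, -1.9, 10.6]
opening: 0.03
```

Call:
jog_arm(series=[{"fingers": 0.8, "delta_pos": [0, 0, -0.7], "rot": [0, 0, 0]}, {"fingers": 0.8, "delta_pos": [0, 0, 0], "rot": [0, 0, 0]}])

```text
clock: 12.25
tool_pos: [0.5144, -0.1076, 0.2505]
ee_rot: [[0.0, 1.0, 0.0], [-0.001, 0.0, -1.0], [-1.0, 0.0, 0.001]]
force: [-4.9, -1.2, 14.7]
opening: 0.0297
```

Call:
jog_arm(series=[{"fingers": 0.8, "delta_pos": [0, 0, 1.2], "rot": [0, 0, 0]}, {"fingers": 0.8, "delta_pos": [0, 0, 0], "rot": [0, 0, 0]}, {"fingers": 0.64, "delta_pos": [0, 0, 0], "rot": [0, 0, 0]}, {"fingers": 0.55, "delta_pos": [0, 0, 0], "rot": [0, 0, 0]}, {"fingers": 0.4, "delta_pos": [0, 0, 0], "rot": [0, 0, 0]}, {"fingers": 0.4, "delta_pos": [0, 0, 0], "rot": [0, 0, 0]}, {"fingers": 0.4, "delta_pos": [0, 0, 0], "rot": [0, 0, 0]}])

```text
clock: 13.12
tool_pos: [0.5142, -0.1075, 0.2511]
ee_rot: [[-0.0, 1.0, 0.0], [-0.0, 0.0, -1.0], [-1.0, -0.0, 0.0]]
force: [-0.2, 0.6, 0.0]
opening: 0.0565
```

Call:
jog_arm(series=[{"fingers": 0.4, "delta_pos": [0, 0, 20], "rot": [0, 0, 0]}, {"fingers": 0.4, "delta_pos": [0, 0, 30], "rot": [0, 0, 0]}, {"fingers": 0.4, "delta_pos": [0, 0, 30], "rot": [0, 0, 0]}, {"fingers": 0.4, "delta_pos": [0, 0, 10], "rot": [0, 0, 0]}, {"fingers": 0.6, "delta_pos": [-20, 0, 0], "rot": [0, 0, -10]}, {"fingers": 0.8, "delta_pos": [-20, 0, 0], "rot": [0, 0, -10]}, {"fingers": 1, "delta_pos": [-20, 0, 0], "rot": [0, 0, -10]}, {"fingers": 1, "delta_pos": [-20, 0, 0], "rot": [0, 0, -10]}])

```text
clock: 14.12
tool_pos: [0.4334, -0.1074, 0.3412]
ee_rot: [[-0.0, 0.763, -0.647], [0.0, -0.647, -0.763], [-1.0, -0.0, 0.0]]
force: [0.2, 0.4, 0.1]
opening: 0.0201
```

Call:
jog_arm(series=[{"fingers": 1, "delta_pos": [0, 0, 0], "rot": [0, 0, -10]}, {"fingers": 1, "delta_pos": [0, 0, 0], "rot": [0, 0, -10]}, {"fingers": 1, "delta_pos": [0, 0, 0], "rot": [0, 0, -10]}, {"fingers": 1, "delta_pos": [0, 0, 0], "rot": [0, 0, -10]}, {"fingers": 1, "delta_pos": [0, 0, 0], "rot": [0, 0, -10]}, {"fingers": 1, "delta_pos": [0, 0, 0], "rot": [0, 0, 0]}, {"fingers": 1, "delta_pos": [0, 0, 0], "rot": [0, 0, 0]}, {"fingers": 1, "delta_pos": [0, 0, 0], "rot": [0, 0, 0]}])

```text
clock: 15.12
tool_pos: [0.4342, -0.1076, 0.3411]
ee_rot: [[-0.0, 0.003, -1.0], [0.0, -1.0, -0.003], [-1.0, -0.0, 0.0]]
force: [-1.2, -0.6, -0.4]
opening: 0.0006
```

Run:
```python
from h import *
d=snap('wrist','w7.png'); o=d['obs']; print(o['tool_pos'],o['ee_rot'].round(3),o['opening'],o['clock'],o['force'],o['joint_positions'])
cv2.imwrite('pics/w7c.png',cv2.resize(cv2.imread('pics/w7.png')[0:270,180:460],None,fx=2.2,fy=2.2,interpolation=cv2.INTER_CUBIC))
```

```text
[ 0.43419803 -0.10756728  0.34114589] [[-0.     0.003 -1.   ]
 [ 0.    -1.    -0.003]
 [-1.    -0.     0.   ]] 0.0005922519458870493 15.125 [-1.21256874 -0.58567997 -0.38235926] [ 40.78538979  12.88888754 -34.22824385 119.45413959   9.38702414
  50.21712369 -88.64425742]
```

View pics/w7c.png

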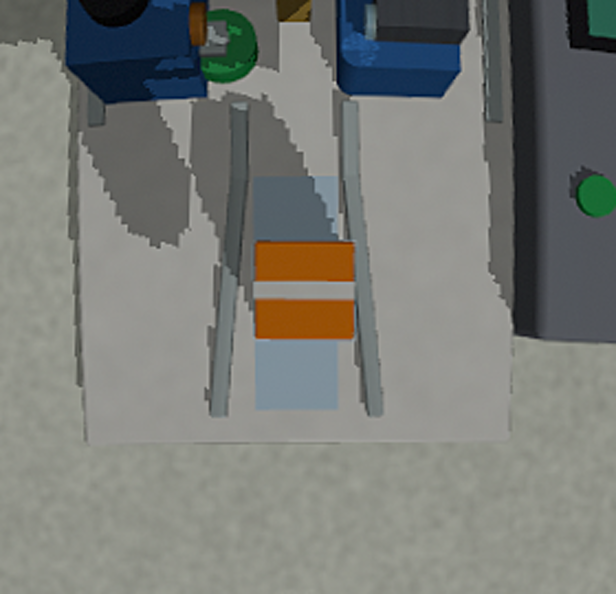

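The cell stands released in the bay, its cap at crop (304,290), with the white line along y as wanted. I'll compute its position.

Run:
```python
from h import *
d=load('w7.png')
P=np.array([atz(d,180+x/2.2,y/2.2,.09) for x,y in [(256,241),(353,241),(354,338),(256,339)]]);print(P.round(4),P.mean(0))
for x,y in [(218,415),(228,415),(371,415),(247,105),(344,103),(236,178),(353,178)]: print(atz(d,180+x/2.2,y/2.2,.031).round(4))
```

```text
[[ 0.5279 -0.0965  0.09  ]
 [ 0.528  -0.1235  0.09  ]
 [ 0.5005 -0.124   0.09  ]
 [ 0.5001 -0.0965  0.09  ]] [ 0.51413685 -0.1101169   0.09      ]
[ 0.4703 -0.0795  0.031 ]
[ 0.4703 -0.0831  0.031 ]
[ 0.4705 -0.1343  0.031 ]
[ 0.5822 -0.09    0.031 ]
[ 0.5829 -0.1241  0.031 ]
[ 0.5552 -0.0863  0.031 ]
[ 0.5552 -0.1272  0.031 ]
```

Call:
jog_arm(series=[{"fingers": 1, "delta_pos": [2, 0, -20], "rot": [0, -2.5, 0]}, {"fingers": 1, "delta_pos": [3, 0, -30], "rot": [0, -2.5, 0]}, {"fingers": 1, "delta_pos": [3, 0, -30], "rot": [0, 0, 0]}, {"fingers": 1, "delta_pos": [2, 0, -18], "rot": [0, 0, 0]}, {"fingers": 1, "delta_pos": [0, 0, -8], "rot": [0, 0, 0]}, {"fingers": 1, "delta_pos": [0, 0, 0], "rot": [0, 0, 0]}, {"fingers": 1, "delta_pos": [0, 0, 0], "rot": [0, 0, 0]}, {"fingers": 1, "delta_pos": [0, 0, 0], "rot": [0, 0, 0]}])

```text
clock: 16.18
tool_pos: [0.4444, -0.1076, 0.2358]
ee_rot: [[0.088, 0.0, -0.996], [-0.0, -1.0, -0.0], [-0.996, 0.0, -0.088]]
force: [-0.6, -0.6, -0.2]
opening: 0.0008
```

Call:
jog_arm(series=[{"fingers": 1, "delta_pos": [8, -0.5, -1.5], "rot": [0, 0, 0]}, {"fingers": 1, "delta_pos": [8, -0.5, 0], "rot": [0, 0, 0]}, {"fingers": 1, "delta_pos": [4, 0, 0], "rot": [0, 0, 0]}, {"fingers": 1, "delta_pos": [3, 0, 0], "rot": [0, 0, 0]}, {"fingers": 1, "delta_pos": [2, 0, 0], "rot": [0, 0, 0]}, {"fingers": 1, "delta_pos": [2, 0, 0], "rot": [0, 0, 0]}, {"fingers": 1, "delta_pos": [2, 0, 0], "rot": [0, 0, 0]}, {"fingers": 1, "delta_pos": [2, 0, 0], "rot": [0, 0, 0]}])

```text
clock: 17.18
tool_pos: [0.4753, -0.1085, 0.2336]
ee_rot: [[0.087, 0.001, -0.996], [0.0, -1.0, -0.001], [-0.996, 0.0, -0.087]]
force: [-0.6, 0.1, 0.5]
opening: 0.0005
```

Call:
jog_arm(series=[{"fingers": 1, "delta_pos": [3, 0, 0], "rot": [0, 0, 0]}, {"fingers": 1, "delta_pos": [3, 0, 0], "rot": [0, 0, 0]}, {"fingers": 1, "delta_pos": [3, 0, 0], "rot": [0, 0, 0]}, {"fingers": 1, "delta_pos": [3, 0, 0], "rot": [0, 0, 0]}, {"fingers": 1, "delta_pos": [3, 0, 0], "rot": [0, 0, 0]}, {"fingers": 1, "delta_pos": [3, 0, 0], "rot": [0, 0, 0]}, {"fingers": 1, "delta_pos": [3, 0, 0], "rot": [0, 0, 0]}, {"fingers": 1, "delta_pos": [3, 0, 0], "rot": [0, 0, 0]}])

```text
clock: 18.18
tool_pos: [0.4993, -0.1085, 0.2336]
ee_rot: [[0.087, 0.001, -0.996], [0.0, -1.0, -0.001], [-0.996, -0.0, -0.087]]
force: [-0.2, -0.8, -0.2]
opening: 0.0006
```

Call:
jog_arm(series=[{"fingers": 1, "delta_pos": [3, 0, 0], "rot": [0, 0, 0]}, {"fingers": 1, "delta_pos": [3, 0, 0], "rot": [0, 0, 0]}, {"fingers": 1, "delta_pos": [3, 0, 0], "rot": [0, 0, 0]}, {"fingers": 1, "delta_pos": [3, 0, 0], "rot": [0, 0, 0]}, {"fingers": 1, "delta_pos": [3, 0, 0], "rot": [0, 0, 0]}, {"fingers": 1, "delta_pos": [3, 0, 0], "rot": [0, 0, 0]}, {"fingers": 1, "delta_pos": [3, 0, 0], "rot": [0, 0, 0]}, {"fingers": 1, "delta_pos": [3, 0, 0], "rot": [0, 0, 0]}])

```text
clock: 19.18
tool_pos: [0.5234, -0.1085, 0.2336]
ee_rot: [[0.087, 0.001, -0.996], [0.0, -1.0, -0.001], [-0.996, -0.0, -0.087]]
force: [-1.0, 0.0, -0.8]
opening: 0.0001
```

Run:
```python
from h import *
d=snap('wrist','w8.png'); s=snap('scene')
a=cv2.imread('pics/w8.png')[60:300,200:440]; b=cv2.cvtColor(s['pixels'],cv2.COLOR_RGB2BGR)[170:270,230:350]
cv2.imwrite('pics/m8.png',np.hstack([cv2.resize(a,(400,400),interpolation=cv2.INTER_CUBIC),cv2.resize(b,(400,400),interpolation=cv2.INTER_CUBIC)]))
print(d['obs']['force'],d['obs']['tool_pos'])
```

```text
[-1.00504374  0.03547352 -0.83169801] [ 0.52343279 -0.10852848  0.23364036]
```

View pics/m8.png

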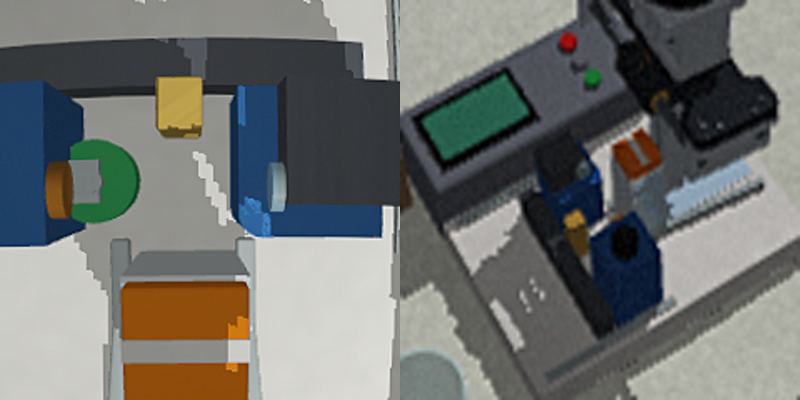

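The cell is upright and square, near the ends of the straight rails, with its front at about (187,270) in the left view. I'll push on slowly.

Call:
jog_arm(series=[{"fingers": 1, "delta_pos": [2, 0, 0], "rot": [0, 0, 0]}, {"fingers": 1, "delta_pos": [2, 0, 0], "rot": [0, 0, 0]}, {"fingers": 1, "delta_pos": [2, 0, 0], "rot": [0, 0, 0]}, {"fingers": 1, "delta_pos": [2, 0, 0], "rot": [0, 0, 0]}, {"fingers": 1, "delta_pos": [2, 0, 0], "rot": [0, 0, 0]}, {"fingers": 1, "delta_pos": [2, 0, 0], "rot": [0, 0, 0]}, {"fingers": 1, "delta_pos": [1, 0, 0], "rot": [0, 0, 0]}, {"fingers": 1, "delta_pos": [1, 0, 0], "rot": [0, 0, 0]}])

```text
clock: 20.27
tool_pos: [0.5374, -0.1086, 0.2336]
ee_rot: [[0.087, 0.0, -0.996], [0.0, -1.0, -0.0], [-0.996, 0.0, -0.087]]
force: [-0.6, -0.0, -0.5]
opening: 0.0006
```

Call:
jog_arm(series=[{"fingers": 1, "delta_pos": [1, 0, 0], "rot": [0, 0, 0]}, {"fingers": 1, "delta_pos": [1, 0, 0], "rot": [0, 0, 0]}, {"fingers": 1, "delta_pos": [1, 0, 0], "rot": [0, 0, 0]}, {"fingers": 1, "delta_pos": [1, 0, 0], "rot": [0, 0, 0]}])

```text
clock: 20.78
tool_pos: [0.5411, -0.1085, 0.2336]
ee_rot: [[0.086, 0.0, -0.996], [0.0, -1.0, -0.0], [-0.996, -0.0, -0.086]]
force: [-3.8, -0.3, 2.6]
opening: 0.0004
```

Call:
jog_arm(series=[{"fingers": 1, "delta_pos": [1, 0, 0], "rot": [0, 0, 0]}, {"fingers": 1, "delta_pos": [1, 0, 0], "rot": [0, 0, 0]}, {"fingers": 1, "delta_pos": [1, 0, 0], "rot": [0, 0, 0]}, {"fingers": 1, "delta_pos": [1, 0, 0], "rot": [0, 0, 0]}])

```text
clock: 21.28
tool_pos: [0.5452, -0.1083, 0.2336]
ee_rot: [[0.087, 0.001, -0.996], [0.0, -1.0, -0.001], [-0.996, -0.0, -0.087]]
force: [-6.2, 2.6, 2.3]
opening: 0.0006
```

Call:
jog_arm(series=[{"fingers": 1, "delta_pos": [0.7, 0, 0.1], "rot": [0, 0, 0]}, {"fingers": 1, "delta_pos": [0.7, 0, 0.1], "rot": [0, 0, 0]}, {"fingers": 1, "delta_pos": [0.7, 0, 0], "rot": [0, 0, 0]}])

```text
clock: 21.65
tool_pos: [0.5475, -0.1085, 0.2338]
ee_rot: [[0.087, 0.0, -0.996], [0.0, -1.0, -0.0], [-0.996, -0.0, -0.087]]
force: [-2.9, 0.5, -0.7]
opening: 0.0004
```

Call:
jog_arm(series=[{"fingers": 1, "delta_pos": [0.7, 0, 0], "rot": [0, 0, 0]}, {"fingers": 1, "delta_pos": [0.7, 0, 0], "rot": [0, 0, 0]}, {"fingers": 1, "delta_pos": [0.7, 0, 0], "rot": [0, 0, 0]}])

```text
clock: 22.02
tool_pos: [0.5495, -0.1085, 0.2338]
ee_rot: [[0.087, 0.001, -0.996], [0.0, -1.0, -0.001], [-0.996, -0.0, -0.087]]
force: [-1.8, 1.9, 0.0]
opening: 0.0004
```

Call:
jog_arm(series=[{"fingers": 1, "delta_pos": [0.7, 0, 0], "rot": [0, 0, 0]}, {"fingers": 1, "delta_pos": [0.7, 0, 0], "rot": [0, 0, 0]}, {"fingers": 1, "delta_pos": [0.7, 0, 0], "rot": [0, 0, 0]}])

```text
clock: 22.4
tool_pos: [0.5516, -0.1085, 0.2338]
ee_rot: [[0.087, 0.001, -0.996], [0.0, -1.0, -0.001], [-0.996, -0.0, -0.087]]
force: [-2.2, 1.3, 0.5]
opening: 0.0006
```

Call:
jog_arm(series=[{"fingers": 1, "delta_pos": [0.8, 0, 0], "rot": [0, 0, 0]}, {"fingers": 1, "delta_pos": [0.8, 0, 0], "rot": [0, 0, 0]}, {"fingers": 1, "delta_pos": [0.8, 0, 0], "rot": [0, 0, 0]}, {"fingers": 1, "delta_pos": [0.8, 0, 0], "rot": [0, 0, 0]}])

```text
clock: 22.9
tool_pos: [0.5548, -0.1085, 0.2338]
ee_rot: [[0.087, 0.001, -0.996], [0.0, -1.0, -0.001], [-0.996, -0.0, -0.087]]
force: [-2.5, 1.8, 0.7]
opening: 0.0005
```

Call:
jog_arm(series=[{"fingers": 1, "delta_pos": [0.5, 0, 0], "rot": [0, 0, 0]}, {"fingers": 1, "delta_pos": [0.5, 0, 0], "rot": [0, 0, 0]}, {"fingers": 1, "delta_pos": [0.5, 0, 0], "rot": [0, 0, 0]}])

```text
clock: 23.28
tool_pos: [0.5562, -0.1085, 0.2338]
ee_rot: [[0.087, 0.001, -0.996], [0.0, -1.0, -0.001], [-0.996, -0.0, -0.087]]
force: [-2.7, 1.0, -0.7]
opening: 0.0003
```

Call:
jog_arm(series=[{"fingers": 1, "delta_pos": [0.5, 0, 0], "rot": [0, 0, 0]}, {"fingers": 1, "delta_pos": [0.5, 0, 0], "rot": [0, 0, 0]}])

```text
clock: 23.52
tool_pos: [0.5572, -0.1085, 0.2338]
ee_rot: [[0.087, 0.001, -0.996], [0.0, -1.0, -0.001], [-0.996, -0.0, -0.087]]
force: [-2.9, 1.4, -0.9]
opening: 0.0005
```

Call:
jog_arm(series=[{"fingers": 1, "delta_pos": [0.4, 0, 0], "rot": [0, 0, 0]}, {"fingers": 1, "delta_pos": [0.4, 0, 0], "rot": [0, 0, 0]}])

```text
clock: 23.78
tool_pos: [0.5581, -0.1085, 0.2338]
ee_rot: [[0.087, 0.001, -0.996], [0.0, -1.0, -0.001], [-0.996, -0.0, -0.087]]
force: [-2.4, 1.5, -1.0]
opening: 0.0004
```

Call:
jog_arm(series=[{"fingers": 1, "delta_pos": [0.4, 0, 0], "rot": [0, 0, 0]}, {"fingers": 1, "delta_pos": [0.4, 0, 0], "rot": [0, 0, 0]}])

```text
clock: 24.02
tool_pos: [0.5588, -0.1085, 0.2338]
ee_rot: [[0.087, 0.001, -0.996], [0.0, -1.0, -0.001], [-0.996, -0.0, -0.087]]
force: [-2.9, 1.9, -0.3]
opening: 0.0005
```

Call:
jog_arm(series=[{"fingers": 1, "delta_pos": [0.4, 0, 0], "rot": [0, 0, 0]}, {"fingers": 1, "delta_pos": [0.4, 0, 0], "rot": [0, 0, 0]}])

```text
clock: 24.28
tool_pos: [0.5594, -0.1085, 0.2337]
ee_rot: [[0.086, 0.001, -0.996], [0.0, -1.0, -0.001], [-0.996, 0.0, -0.086]]
force: [-7.0, 2.1, 4.3]
opening: 0.0007
```

Call:
jog_arm(series=[{"fingers": 1, "delta_pos": [0.3, 0, 0], "rot": [0, 0, 0]}, {"fingers": 1, "delta_pos": [0, 0, 0], "rot": [0, 0, 0]}])

```text
clock: 24.52
tool_pos: [0.5595, -0.1084, 0.2337]
ee_rot: [[0.086, 0.001, -0.996], [0.0, -1.0, -0.001], [-0.996, 0.0, -0.086]]
force: [-9.1, 1.0, 4.9]
opening: 0.0006
```

The stop has been reached. I'll ease to about 4 N on it and hold.

Call:
jog_arm(series=[{"fingers": 1, "delta_pos": [-0.3, 0, 0.1], "rot": [0, 0, 0]}, {"fingers": 1, "delta_pos": [0, 0, 0], "rot": [0, 0, 0]}])

```text
clock: 24.78
tool_pos: [0.5594, -0.1085, 0.2338]
ee_rot: [[0.086, 0.0, -0.996], [0.0, -1.0, -0.0], [-0.996, 0.0, -0.086]]
force: [-6.6, 2.1, 1.8]
opening: 0.0004
```

Call:
jog_arm(series=[{"fingers": 1, "delta_pos": [0, 0, 0], "rot": [0, 0, 0]}, {"fingers": 1, "delta_pos": [0, 0, 0], "rot": [0, 0, 0]}])

```text
clock: 25.02
tool_pos: [0.5593, -0.1085, 0.2338]
ee_rot: [[0.086, 0.001, -0.996], [0.0, -1.0, -0.001], [-0.996, -0.0, -0.086]]
force: [-6.2, 1.9, 2.3]
opening: 0.0006
```

Call:
jog_arm(series=[{"fingers": 1, "delta_pos": [-0.1, 0, 0], "rot": [0, 0, 0]}, {"fingers": 1, "delta_pos": [0, 0, 0], "rot": [0, 0, 0]}, {"fingers": 1, "delta_pos": [0, 0, 0], "rot": [0, 0, 0]}, {"fingers": 1, "delta_pos": [0, 0, 0], "rot": [0, 0, 0]}])

```text
clock: 25.52
tool_pos: [0.5593, -0.1085, 0.2338]
ee_rot: [[0.086, 0.001, -0.996], [0.0, -1.0, -0.001], [-0.996, -0.0, -0.086]]
force: [-5.3, 1.4, 1.2]
opening: 0.0004
```

Call:
jog_arm(series=[{"fingers": 1, "delta_pos": [-1, 0, 0], "rot": [0, 0, 0]}, {"fingers": 1, "delta_pos": [-5, 0, 0], "rot": [0, 0, 0]}, {"fingers": 1, "delta_pos": [-15, 0, 0], "rot": [0, 0, 0]}, {"fingers": 1, "delta_pos": [-25, 0, 0], "rot": [0, 0, 0]}, {"fingers": 1, "delta_pos": [-25, 0, 20], "rot": [0, 2.5, 0]}, {"fingers": 1, "delta_pos": [-15, 0, 40], "rot": [0, 2.5, 0]}, {"fingers": 1, "delta_pos": [0, 0, 40], "rot": [0, 0, 0]}, {"fingers": 1, "delta_pos": [20, 0, 15], "rot": [0, 0, 0]}])

```text
clock: 26.52
tool_pos: [0.4926, -0.1088, 0.3512]
ee_rot: [[0.002, -0.0, -1.0], [-0.002, -1.0, 0.0], [-1.0, 0.002, -0.002]]
force: [0.2, -0.4, -0.6]
opening: 0.0004
```

Call:
jog_arm(series=[{"fingers": 1, "delta_pos": [20, 0, 0], "rot": [0, 0, 0]}, {"fingers": 1, "delta_pos": [0, 0, 0], "rot": [0, 0, 0]}, {"fingers": 1, "delta_pos": [0, 0, 0], "rot": [0, 0, 0]}, {"fingers": 1, "delta_pos": [0, 0, 0], "rot": [0, 0, 0]}])

```text
clock: 27.02
tool_pos: [0.5128, -0.1086, 0.3487]
ee_rot: [[-0.001, 0.0, -1.0], [-0.0, -1.0, -0.0], [-1.0, 0.0, 0.001]]
force: [0.1, 0.7, -0.7]
opening: 0.0006
```

Run:
```python
from h import *
d=snap('wrist','w9.png'); s=snap('scene'); print(d['obs']['tool_pos'],d['obs']['force'])
a=cv2.imread('pics/w9.png')[20:260,200:440]; b=cv2.cvtColor(s['pixels'],cv2.COLOR_RGB2BGR)[180:260,240:320]
cv2.imwrite('pics/m9.png',np.hstack([cv2.resize(a,(480,480),interpolation=cv2.INTER_CUBIC),cv2.resize(b,(320,480),interpolation=cv2.INTER_CUBIC)]))
```

```text
[ 0.51281207 -0.10857127  0.34874874] [ 0.11038717  0.67397993 -0.68646906]
```

View pics/m9.png

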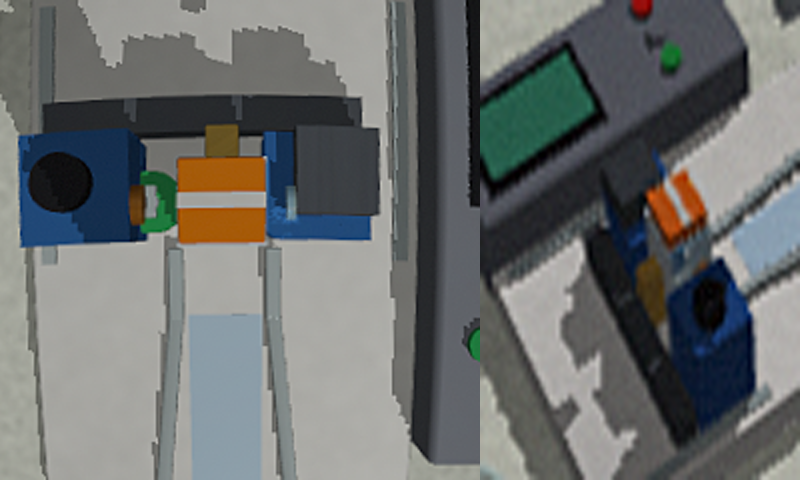

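The cell is upright at the stop: cap from (178,157) to (266,242), line along y, roller on its +y side and detector on its −y side. I'll check numbers, including head shift.

Run:
```python
from h import *
d=load('w9.png'); q=lambda x,y,z: atz(d,200+x/2,20+y/2,z).round(4)
P=np.array([q(x,y,.09) for x,y in [(178,157),(266,157),(267,242),(179,243)]]);print(P,P.mean(0))
for n,x,y,z in [('lamp near bot',80,246,.025),('det near bot',320,239,.025),('endL',178,249,.031),('endR',267,248,.031)]: print(n,q(x,y,z))
d0=load('w3.png'); print([atz(d0,200+x/2.5,20+y/2.5,.079).round(4) for x,y in [(23,264-30),(105,113),(165,111)]])
# blue head edges by colour, old vs new: min/max x at lamp tower top z=.079
for f in ('w3.png','w9.png'):
    d=load(f);m=cv2.inRange(cv2.cvtColor(d['pixels'],cv2.COLOR_RGB2HSV),(103,120,30),(122,255,255))
    n,l,s,c=cv2.connectedComponentsWithStats(m); b=[s[i] for i in range(1,n) if s[i,4]>600]
    for r in b: print(f,r,'far',atz(d,r[0]+r[2]/2,r[1]-.5,.079).round(4),'near bot',atz(d,r[0]+r[2]/2,r[1]+r[3]-.5,.025).round(4))
```

```text
[[ 0.6142 -0.0927  0.09  ]
 [ 0.6141 -0.1206  0.09  ]
 [ 0.5867 -0.1209  0.09  ]
 [ 0.5865 -0.0929  0.09  ]] [ 0.600375 -0.106775  0.09    ]
lamp near bot [ 0.5855 -0.0475  0.025 ]
det near bot [ 0.5877 -0.1455  0.025 ]
endL [ 0.5835 -0.0883  0.031 ]
endR [ 0.5838 -0.1237  0.031 ]
[array([ 0.5944, -0.0375,  0.079 ]), array([ 0.625 , -0.0592,  0.079 ]), array([ 0.6248, -0.0747,  0.079 ])]
w3.png [ 209   63   67   65 2973] far [ 0.6268 -0.0596  0.079 ] near bot [ 0.586  -0.0488  0.025 ]
w3.png [ 336   66   59   59 1510] far [ 0.624  -0.1373  0.079 ] near bot [ 0.5877 -0.1445  0.025 ]
w3.png [ 13 274  30  33 618] far [0.4794 0.1434 0.079 ] near bot [0.4172 0.2145 0.025 ]
w9.png [ 209   84   64   60 2549] far [ 0.6269 -0.0596  0.079 ] near bot [ 0.5851 -0.0483  0.025 ]
w9.png [ 331   85   54   55 1150] far [ 0.6252 -0.1377  0.079 ] near bot [ 0.5876 -0.1439  0.025 ]
```

```bash
python3 -c "
from h import *
print(order.close_job())"
```

```text
the job is handed in; nothing more can be done
None
```

The orange-capped cell is fully home in the photometer, pressed against the brass stop and released. I handed the job in at about 27 s of the 72 s allowed.

**What I did**
- I gripped the cell by its frosted faces in the tray. I stood it in the loading bay with the clear faces towards lamp and detector, and released it.
- I then pushed it home with the closed fingertips about 11 mm above the floor. The highest sideways reading while passing the roller was about 6 N.

**Seating force**
- The wrist force against the stop briefly reached about 9 N in total. I eased it to 5–6 N and held it there for about 0.75 s.
- About 2.5 N of that is sliding drag, so the held force on the stop was roughly 3–4 N. It was about 6.5 N at the brief peak, a little over the 4 N asked. I inferred these from the wrist reading, because the stop force is not measured directly.

**Last checks**
- **Cell position:** its cap centre is at (0.600, −0.107). Home is about (0.601, −0.1065) worked out from the towers, or 0.603 in x from the stop face, so they agree within 1–3 mm. That spread is about the camera calibration error.
- **Cell orientation:** it stands square to within about 0.5°, upright, with the white line along the light path.
- **Optical head:** its edges before and after the push agree within about 1 mm, so I saw no shift.
- **Bystanders:** I saw no contact with any of them, but I did not measure their positions again at the end.

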